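# Moisture reading on a laminated ring blank

## Task

On the bench moisture reader press the green key right down and let it up, then do the same with the yellow key, leaving the red key alone. Then take the orange probe out of its wooden holder and touch its brass tip to the middle of the blue-and-white mark on the tilted laminated ring, with the probe square to the ring's sloping face, pressing lightly so that the sprung tip is pushed about halfway in. Finish while still holding the probe there; do not shift the ring, and leave the glue bottle, the tin and the small wooden ring where they stand.

Things in the scene. Friction and masses are not known exactly. Their poses are not given: they have to be found in the camera images.
- reader: grey bench reader box, 120 x 220 x 36 mm high, fixed; origin at the centre of its underside, z up; the three keys stand on its top in a row along its y axis, 65 mm apart, in any colour order, 18 mm to the -x side of its middle; a dark display lies along the other side
- green_key_top (a point): centre of the top of the green round key cap (28 mm across, in a black 44 mm housing that stands 12 mm above the reader); cap top 22 mm above the reader's top when up; it goes 6 mm straight down, starting to move at 1.5 N and fully down at 5 N, and springs back
- yellow_key_top (a point): same, yellow key
- red_key_top (a point): same, red key (leave alone)
- green_key (a joint): how far the green key is pressed, m: 0 up, 0.006 fully down
- yellow_key (a joint): how far the yellow key is pressed, m: 0 up, 0.006 fully down
- red_key (a joint): how far the red key is pressed, m: 0 up, 0.006 fully down
- holder: pale wooden block, 66 x 66 x 78 mm high, fixed, with an upright 24 mm hole through its middle in which the probe stands; origin at the centre of its underside, z up
- probe: loose orange probe, about 120 g. z runs up its axis from tip to handle; origin on the axis at the barrel's lower end, 33 mm above the bench as it stands in the holder. z 0-45 mm: steel barrel 18 mm across; 45-51: black collar 40 mm across, resting on the holder; 51-131: square handle 28 x 28 mm, sides along x and y, grip it here. The tip sticks out 20 mm below the origin: lift 70 mm to clear
- tip (a joint): how far the sprung tip is pushed into the barrel, m: 0 fully out, 0.012 fully in; the spring pushes back 1 N per mm
- tip_point (a point): end of the round-nosed brass tip, 8 mm diameter, on the probe's axis, 20 mm beyond the probe's origin (z -20 mm) when the tip is fully out
- blank: striped wooden ring, 150 mm outside, 60 mm inside diameter, 48 mm thick, held stiffly by friction on a tilting plywood stand (base 170 x 240 mm, cheeks 90 mm high). Origin at the centre of its underside; z is square to its sloping upper face, pointing up, leaning 14 to 34 degrees from vertical, roughly towards the robot; the face is at z 48 mm
- mark (a point): middle of the mark on the ring's sloping upper face: a blue circle 26 mm across around a white disc 18 mm across with a black dot, 52 mm from the ring's axis; its axes are those of the ring (z square to the face)
- glue: white glue bottle, 52 mm diameter, 130 mm high, loose, bystander; origin under its centre
- offcut: small dark wooden ring lying flat, 72 mm outside, 40 mm inside, 24 mm high, loose, bystander; origin under its centre
- wax: steel tin with a green band, 64 mm diameter, 60 mm high, loose, bystander; origin under its centre
There are look-alikes about, which are no part of the job. There is more than one size of the probe; the one meant has the size given above. There is more than one size of the holder; the one meant has the size given above.

How it is judged (in metres and radians):
On the way, in this order (a step that is already met when the one before it is completed fails the run):
1. the green key is pressed down, the others up (value of joint green_key above 0.004 m and value of joint each of yellow_key, red_key below 0.002 m), for 0.02 s.
2. the green key is up again and the yellow key is pressed down (value of joint yellow_key above 0.004 m and value of joint each of green_key, red_key below 0.002 m), for 0.02 s.
3. after both keys, the probe is lifted out of the holder by the fingers (z of probe in the frame of holder above 0.08 m and contact force between the fingers and probe above 2 N), for 0.2 s.
At the end, for the whole second after the job is handed in: Held still in the gripper and by nothing else, the probe touches the mark with its tip (tip within 9 mm of the middle), its axis within 0.16 rad (9 degrees) of square to the ring's face, its tip pushed in 3 to 9 mm of its 12 mm (force 1.5 to 12 N); the keys are all up (distance between tip_point and mark below 0.009 m and angle between the z axis of probe and the z axis of blank, either way round below 0.16 rad and z of probe in the frame of blank above 0.055 m and value of joint tip between 0.003 and 0.009 m and contact force between probe and blank between 1.5 and 12 N and contact force between the fingers and probe above 2 N and contact force between probe and holder below 0.1 N and linear speed of probe below 0.02 m/s and value of joint each of green_key, yellow_key, red_key below 0.002 m); the arm keeps its last pose, push and grip.
It fails at once if the red key is pressed (over 2 mm) (value of joint red_key above 0.002 m).
It fails at once if the probe is pressed on the ring with more than 20 N (contact force between probe and blank above 20 N).
It fails at once if the ring is shifted or turned (mark moved over 15 mm) (distance of mark from where it was at the start of the episode above 0.015 m).
It fails at once if the glue bottle, the tin or the small wooden ring is moved over 25 mm (distance of any of glue, offcut, wax from where it was at the start of the episode above 0.025 m).
It also fails if it takes over 54 s, if anything falls off the work surface, if the arm or the gripper's body presses on something with over 40 N, if the wrist force passes 120 N, or if a joint passes its speed limit or range.

## Robot

A 6-joint arm with a two-finger parallel gripper is mounted at the origin on the work surface. World frame = base frame: x ahead of the robot, y to its left, z up, the work surface at z = 0. Lengths are in mm, angles in rad, forces in N, time in s.
With the tool pointing down it reaches from about 325 to 875 mm from the base axis. Payload 4.4 kg.
Tool frame: the origin (TCP) lies midway between the tips of the shut fingers; the grasp point (between the pads) lies 19 mm behind it; y points along the fingers, z is the direction in which the jaws open and shut, and the axes are right-handed (so a half turn about y gives the same grasp; the last joint's range is limited). The gripper opens to 85 mm and grips with 20 to 120 N. Pads are 22 mm wide; open, the fingers measure 114 mm over their backs; the gripper's body (76 mm by 85 mm) begins 54 mm behind the grasp point. The pads swing forward as they close: fully open they stand 13 mm farther back than shut.
Start: joints at [-1.306, 0.207, 1.542, -0, 1.393, -0.15], TCP at [231.717, -526.246, 231.282] pointing down, gripper open.
Joint ranges: [-2.73, 2.73], [-0.86, 2.22], [0.23, 2.46], [-1.11, 4.25], [0.08, 2.63], [-2.82, 2.82]. Speed limits (rad/s): [2.79, 2.79, 3.14, 3.14, 3.14, 3.14].

## Interface

Orientations are given as a unit quaternion [w, x, y, z].
In Python, from station import manip gives the robot as it stands. Calls block until the motion is done:
- manip.movep(position, orientation): joint-space move of the TCP to a pose.
- manip.move_straight(position, orientation=None, speed=150, until_force=None): straight line of the TCP; orientation=None keeps the orientation; speed is the mean speed in mm/s. With until_force (N) it stops when the force on the tool has changed by that much, and returns True; else False.
- manip.move_j(angles): joint-space move.
- manip.command_gripper(opening): finger opening in mm; the grip force is fixed at half the most; returns when the fingers have stopped.
- manip.pause(seconds).
- manip.solve_ik(position, orientation): joint angles nearest the present ones, or None.
- manip.get_state(): the state.
- manip.grab_frame(name): name is "scene" or "side" or "wrist"; returns the picture (384x512x3 uint8, blue, green, red); there is no depth.
- manip.camera_model(name): a dict with "camera_matrix" (3x3 intrinsics, pixels), "R" (3x3) and "t" (3): a world point X has camera coordinates R X + t. Camera axes: x right, y down, z forward; pixel columns grow to the right and rows downward; lengths in mm; the calibration is good to about 2 mm. A picture is of the moment at which its call begins: read the wrist's pose just before it. camera_model takes no time and is no camera call; for the wrist camera it gives the pose at the moment of the call.
A pose or a line that the arm cannot do raises manip.MotionError and nothing moves.
- manip.sign_off(): hands the job in, once; it reports no verdict.
Trained networks look in the newest picture that a camera, given by its name, has taken for a name from the list of things; names that differ only in an ending like _2 or _b are one class to them, and where a whole thing is asked for, a point or a joint stands for the part that bears it (a point fixed in the world has none). Each returns a list of dicts, best first, with "score" (0 to 1); they miss things now and then, are a little off and sometimes report something else, mostly with a low value. They report only what shows in the picture. A call takes as long as a camera call. They do not tell look-alikes from the thing itself.
- manip.search_frame(target, camera): "position" ([x, y, z] in mm, in world coordinates, good to about 4 mm: the middle of the surface that is visible of it).
- manip.silhouettes(target, camera): "region" (384x512 bool, what is visible of it).
The state is a dict: "time": time; "qpos": joint angles; "qvel": joint speeds; "joint_efforts": joint torques, N m; "eef_pos": TCP position; "eef_rot": TCP orientation; "wrist_force": force on the tool from outside, world axes, zero at the start; "ft_torque": the same for the moment, N m; "width": finger opening in mm.
Only numpy, scipy, OpenCV 4.12 (cv2) and the standard library are available. Lean on these libraries where they do the work, as an engineer would, in place of code of your own. Each camera call takes 0.05 s, during which the arm holds its last target.

## Working session

There is one attempt and no reset: what is moved stays moved. The work goes in short steps, each a Python script; the robot and the scene stay as the last script left them, time stands still between calls to the robot, and variables do not carry over. Pictures are saved under pics/ and viewed, and the job is handed in when it is done.

```bash
mkdir -p pics; ls; python3 - <<'E'
from station import manip
import cv2
for n in ("scene","side","wrist"):
    cv2.imwrite(f"pics/{n}0.png",manip.grab_frame(n))
    m=manip.camera_model(n); print(n,m)
print(manip.get_state())
E
```

```text
pics
scene {'camera_matrix': array([[470.02422945,   0.        , 253.8241294 ],
       [  0.        , 470.02422945, 193.40365939],
       [  0.        ,   0.        ,   1.        ]]), 'R': array([[ 0.2667784 ,  0.96373513, -0.00662533],
       [ 0.51642582, -0.14875299, -0.84331306],
       [-0.81371595,  0.22155622, -0.53738179]]), 't': array([ -96.24583899, -205.63804592, 1423.37381897])}
side {'camera_matrix': array([[382.4037258 ,   0.        , 260.79678703],
       [  0.        , 382.4037258 , 189.74935727],
       [  0.        ,   0.        ,   1.        ]]), 'R': array([[ 0.96366534, -0.26705913, -0.00534185],
       [-0.21101887, -0.74888197, -0.62820922],
       [ 0.1637686 ,  0.60651068, -0.77802612]]), 't': array([-531.5152442 ,  142.95642304,  912.61926769])}
wrist {'camera_matrix': array([[294.44055229,   0.        , 259.70604593],
       [  0.        , 294.44055229, 190.25925112],
       [  0.        ,   0.        ,   1.        ]]), 'R': array([[ 0.40380769, -0.91484093, -0.00232929],
       [-0.87671717, -0.38770486,  0.28469623],
       [-0.26135484, -0.1129204 , -0.95861495]]), 't': array([-574.22517236,  -36.17589485,  380.26938065])}
{'time': 0.15, 'qpos': array([-1.30652236e+00,  2.07261250e-01,  1.54265011e+00,  3.70244813e-05,
        1.39351145e+00, -1.50522472e-01]), 'qvel': array([ 9.95397987e-05, -2.95211410e-03, -5.17729939e-03, -1.80607872e-04,
        1.47903170e-03,  7.09131025e-04]), 'joint_efforts': array([ 5.23082654e-04, -3.83510077e+01, -2.92036861e+01, -1.94123827e-04,
        6.61422964e-03,  2.54166309e-06]), 'eef_pos': array([ 231.55729619, -525.65923142,  230.35997869]), 'eef_rot': array([ 0.14557734, -0.14562518,  0.69260039, -0.69130691]), 'wrist_force': array([-1.3429817 ,  0.14998368, -0.5095607 ]), 'ft_torque': array([ 0.00190194,  0.0576286 , -0.0209312 ]), 'width': 85.1980619874962}
```

View pics/scene0.png

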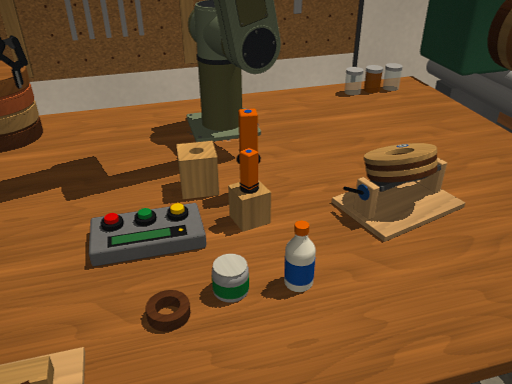

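View pics/side0.png

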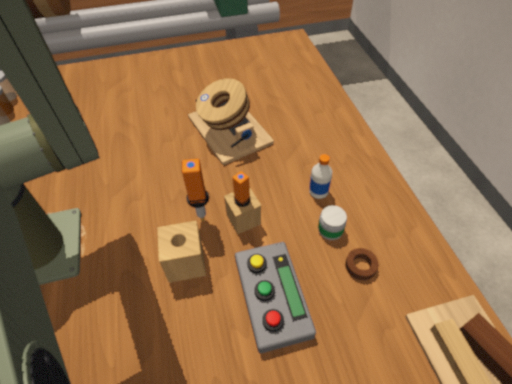

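View pics/wrist0.png

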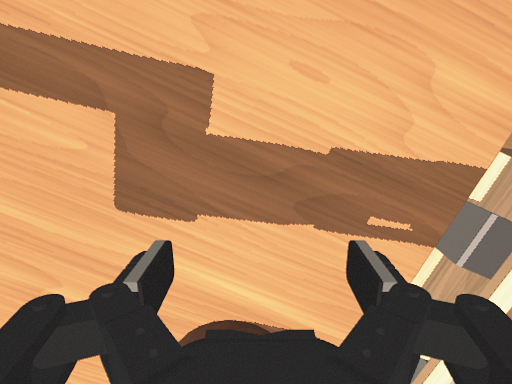

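```bash
python3 - <<'E'
from station import manip
import cv2
for n in ("scene","side"):
    manip.grab_frame(n)
    for t in ("green_key_top","yellow_key_top","red_key_top","probe","holder","mark","blank","glue","offcut","wax"):
        print(n,t,[(d["position"].round() if hasattr(d["position"],'round') else d["position"],round(d["score"],2)) for d in manip.search_frame(t,n)][:4])
E
```

```text
scene green_key_top [([494.3, -260.9, 55.8], 0.43)]
scene yellow_key_top [([493.8, -199.2, 59.4], 0.56)]
scene red_key_top [([487.2, -326.0, 57.7], 0.71)]
scene probe [([407.3, -22.6, 171.3], 0.95), ([498.3, -51.5, 124.5], 0.93)]
scene holder [([519.0, -56.5, 50.3], 0.85), ([376.0, -133.5, 74.7], 0.73), ([498.9, -258.7, 54.1], 0.32)]
scene mark [([562.5, 265.0, 117.0], 0.8)]
scene blank [([564.3, 254.6, 123.1], 0.71)]
scene glue [([723.1, -20.6, 72.1], 0.89)]
scene offcut [([730.4, -248.9, 27.0], 0.68)]
scene wax [([714.7, -139.5, 50.1], 0.97)]
side green_key_top [([485.7, -266.6, 60.8], 0.73), ([517.9, 256.5, 120.2], 0.59)]
side yellow_key_top [([485.9, -202.3, 53.7], 0.58)]
side red_key_top [([486.7, -328.0, 60.0], 0.75)]
side probe [([392.8, -38.9, 154.8], 0.78), ([493.9, -52.6, 129.0], 0.75), ([486.9, -329.4, 59.4], 0.34)]
side holder [([334.5, -156.9, 98.2], 0.95), ([487.6, -73.4, 65.7], 0.92)]
side mark [([515.8, 257.4, 122.0], 0.64), ([494.8, -56.3, 130.0], 0.46), ([487.3, -266.3, 61.5], 0.24)]
side blank [([520.2, 260.0, 119.8], 0.66)]
side glue [([699.9, -28.7, 75.9], 0.86), ([514.1, -287.2, 31.4], 0.33)]
side offcut [([717.8, -251.7, 19.5], 0.82), ([511.3, -288.7, 31.7], 0.34)]
side wax [([683.2, -145.8, 61.9], 0.8)]
```

```bash
python3 - <<'E'
import cv2,numpy as np
a=cv2.imread("pics/scene0.png")[90:240,160:320]; b=cv2.imread("pics/side0.png")[140:300,140:300]
cv2.imwrite("pics/crop1.png",np.hstack([cv2.resize(a,(400,375),interpolation=2),cv2.resize(b,(375,375),interpolation=2)]))
a=cv2.imread("pics/side0.png")[70:150,180:280];cv2.imwrite("pics/crop2.png",cv2.resize(a,(750,600),interpolation=2))
E
```

```text
(no output)
```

View pics/crop1.png

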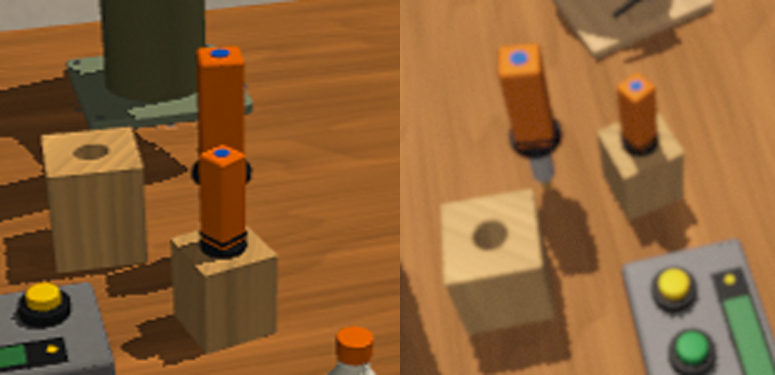

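View pics/crop2.png

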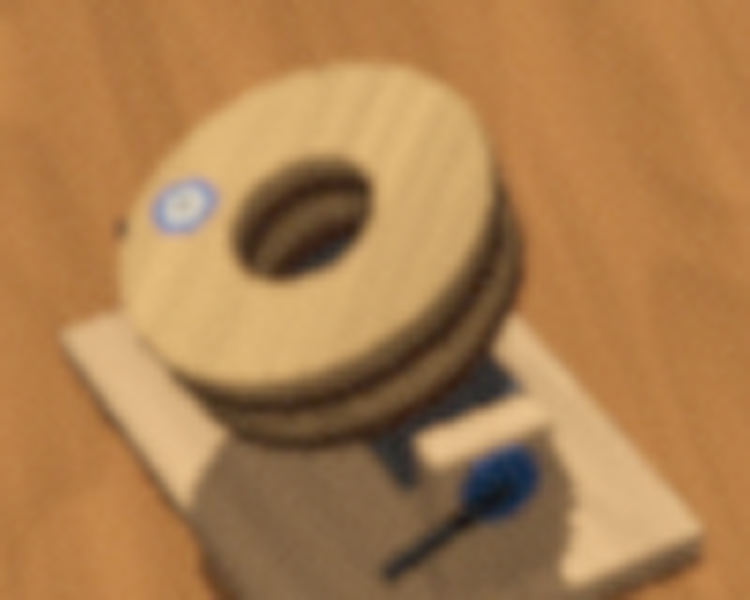

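```bash
cat > h.py <<'E'
from station import manip
import numpy as np, cv2
from scipy.spatial.transform import Rotation as Rn
from scipy.optimize import least_squares
def proj(m,X):
    X=np.atleast_2d(X); c=X@np.array(m["R"]).T+m["t"]; p=c@np.array(m["camera_matrix"]).T; return p[:,:2]/p[:,2:]
def ray(m,uv):
    d=np.linalg.solve(m["camera_matrix"],[uv[0],uv[1],1]); R=np.array(m["R"]); return -R.T@m["t"], R.T@d
def atz(m,uv,z):
    c,d=ray(m,uv); return c+d*(z-c[2])/d[2]
def tri(obs):
    A=[];b=[]
    for m,uv in obs:
        c,d=ray(m,uv); d=d/np.linalg.norm(d); P=np.eye(3)-np.outer(d,d); A.append(P);b.append(P@c)
    X=np.linalg.solve(sum(A),sum(b)); return X
def quat(yaw_z,tooldir=(0,0,-1)):
    pass
def Q(x_or_y,z):
    "tool y = approach dir, tool z = jaw dir -> wxyz"
    y=np.array(x_or_y,float); y/=np.linalg.norm(y); z=np.array(z,float); z-=y*(y@z); z/=np.linalg.norm(z)
    q=Rn.from_matrix(np.c_[np.cross(y,z),y,z]).as_quat(); return np.r_[q[3],q[:3]]
E
python3 - <<'E'
from h import *
S=manip.camera_model("scene");D=manip.camera_model("side");W=manip.camera_model("wrist")
np.set_printoptions(precision=1,suppress=True)
for n,a,b in [("small",(249.2,151.2),(240.7,176.7)),("big",(248.4,111.6),(190.8,164.7)),("green",(145,212),(264,287)),("yel",(177.5,207),(257,260.5)),("red",(111.5,216),(273.5,317.5)),
 ("wax",(230,265),(333,217)),("offc",(168.5,302),(362,262))]:
    X=tri([(S,a),(D,b)]); print(n,X,proj(S,X)-a,proj(D,X)-b)
for n,m in(("S",S),("D",D),("W",W)): print(n,ray(m,(256,192)))
st=manip.get_state(); q=st["eef_rot"]; R=Rn.from_quat(np.r_[q[1:],q[0]]).as_matrix(); print(R)
print("cam in tool", R.T@(ray(W,(0,0))[0]-st["eef_pos"])); print(R.T@np.array(W["R"]).T)
# mark assume z ~ 125
for z in (110,125,140): print(atz(D,(204.4,97.5),z))
E
```

```text
small [493.6 -45.9 163.8] [[-0.4  0.4]] [[-0.2 -0.5]]
big [393.8 -20.  204.3] [[-0.2  0.2]] [[-0.1 -0.3]]
green [ 486.3 -260.7   55.5] [[-0.2  0.1]] [[-0.1 -0.2]]
yel [ 488.1 -196.7   55.9] [[-0.6  0.5]] [[-0.3 -0.7]]
red [ 486.2 -326.5   57.6] [[-0.8  0.5]] [[-0.5 -0.9]]
wax [ 690.2 -134.4   56.3] [[-0.8  0.7]] [[-0.4 -0.7]]
offc [ 717.8 -246.6   25.9] [[-1.6  1.1]] [[-0.8 -1.2]]
S (array([1290.1, -253.2,  590.8]), array([-0.8,  0.2, -0.5]))
D (array([ 392.9, -588.4,  797. ]), array([ 0.2,  0.6, -0.8]))
W (array([ 299.6, -496.7,  374.4]), array([-0.3, -0.1, -1. ]))
[[-0.9  0.   0.4]
 [-0.4  0.  -0.9]
 [-0.  -1.  -0. ]]
cam in tool [ -74.  -143.1    0.4]
[[-0.   1.   0.3]
 [ 0.  -0.3  1. ]
 [ 1.   0.  -0. ]]
[472.6 319.2 110. ]
[470.8 299.3 125. ]
[469.1 279.5 140. ]
```

```bash
python3 - <<'E'
from h import *
np.set_printoptions(precision=1,suppress=True)
q=Q((0,0,-1),(0,-1,0))
print(manip.solve_ik([486,-261,150],q))
manip.movep([440,-261,180],q); manip.command_gripper(0)
W=manip.camera_model("wrist"); im=manip.grab_frame("wrist"); cv2.imwrite("pics/w1.png",im)
for t in ("green_key_top","yellow_key_top","red_key_top"):
    print(t,[(np.round(d["position"]),round(d["score"],2)) for d in manip.search_frame(t,"wrist")][:3])
hsv=cv2.cvtColor(im,cv2.COLOR_BGR2HSV)
for n,lo,hi in (("g",(50,120,60),(80,255,255)),("y",(22,150,100),(34,255,255)),("r",(0,190,80),(6,255,255))):
    k=cv2.inRange(hsv,lo,hi); nl,l,s,c=cv2.connectedComponentsWithStats(k)
    for i in range(1,nl):
        if s[i,4]>300: print(n,s[i],c[i],atz(W,c[i],58))
print(manip.get_state()["eef_pos"],manip.get_state()["wrist_force"],manip.get_state()["time"])
E
```

```text
[-0.6  0.2  1.7 -0.   1.2  0.9]
green_key_top [(array([ 481., -262.,   58.]), 0.76), (array([ 484., -328.,   56.]), 0.18)]
yellow_key_top [(array([ 488., -199.,   61.]), 0.57)]
red_key_top [(array([ 484., -330.,   58.]), 0.83)]
[ 440.1 -261.   180. ] [ 0.5  0.3 -0.4] 3.5
```

View pics/w1.png

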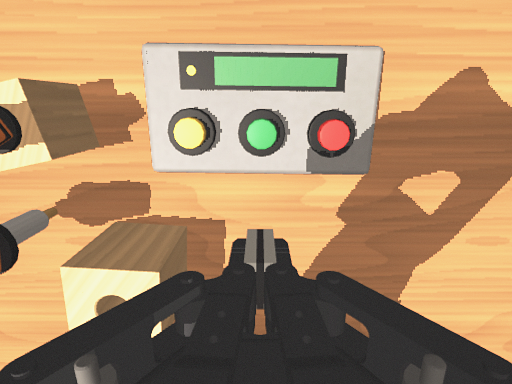

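The wrist view shows yellow at (189,132), green at (261,134) and red at (332,135). Both holders are on the left.

```bash
python3 - <<'E'
from h import *
np.set_printoptions(precision=1,suppress=True)
q=Q((0,0,-1),(0,-1,0))
W=manip.camera_model("wrist")
g=atz(W,(261.5,133.5),58); y=atz(W,(189,132.5),58); r=atz(W,(332.5,135.5),58); print(g,y,r, np.linalg.norm(g-y),np.linalg.norm(g-r))
g=(g+[486.3,-260.7,58])/2; y=(y+[488,-196.7,58])/2
for n,k in (("g",g),("y",y)):
    manip.movep([k[0],k[1],85],q)
    s=manip.get_state(); print(n,s["eef_pos"],s["wrist_force"])
    hit=manip.move_straight([k[0],k[1],49],speed=25,until_force=9)
    manip.pause(0.1); s=manip.get_state(); print(hit,s["eef_pos"],s["wrist_force"])
    W=manip.camera_model("side"); cv2.imwrite(f"pics/press_{n}.png",manip.grab_frame("side"))
    manip.move_straight([k[0],k[1],90],speed=120)
print(manip.get_state()["time"])
a=[cv2.resize(cv2.imread(f"pics/press_{n}.png")[220:360,200:330],(390,420)) for n in "gy"]
cv2.imwrite("pics/press.png",np.hstack(a))
E
```

```text
[ 487.8 -262.2   58. ] [ 488.6 -197.8   58. ] [ 486.1 -325.4   58. ] 64.36983248925097 63.21775543578448
g [ 486.6 -261.1   84.6] [0.7 0.3 0.4]
True [ 486.9 -261.3   52.1] [-0.6  1.   4.7]
y [ 487.  -195.3   83.3] [ 0.4 -1.7 -0.1]
True [ 488.2 -197.1   52.1] [-1.2  0.7  4.8]
8.0667
```

View pics/press.png

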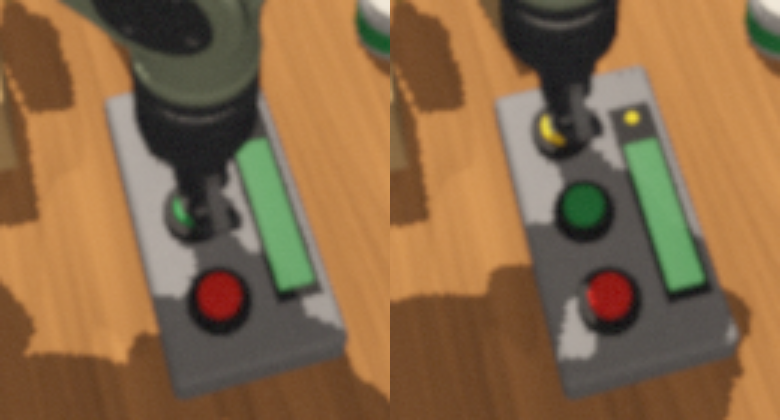

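```bash
python3 - <<'E'
from h import *
np.set_printoptions(precision=1,suppress=True)
q=Q((0,0,-1),(0,-1,0))
manip.movep([470,-120,280],q)
manip.movep([445,-46,280],q); manip.command_gripper(85)
m=manip.camera_model("wrist"); im=manip.grab_frame("wrist"); cv2.imwrite("pics/w2.png",im)
np.savez("w2.npz",**{k:np.array(v) for k,v in m.items()})
print(proj(m,[[494,-46,164],[394,-20,204]]), manip.get_state()["time"])
cv2.imwrite("pics/w2c.png",cv2.resize(im[40:260,100:400],(800,587),interpolation=2))
E
```

```text
[[260.1 132.8]
 [228.9 259. ]] 10.1417
```

View pics/w2c.png

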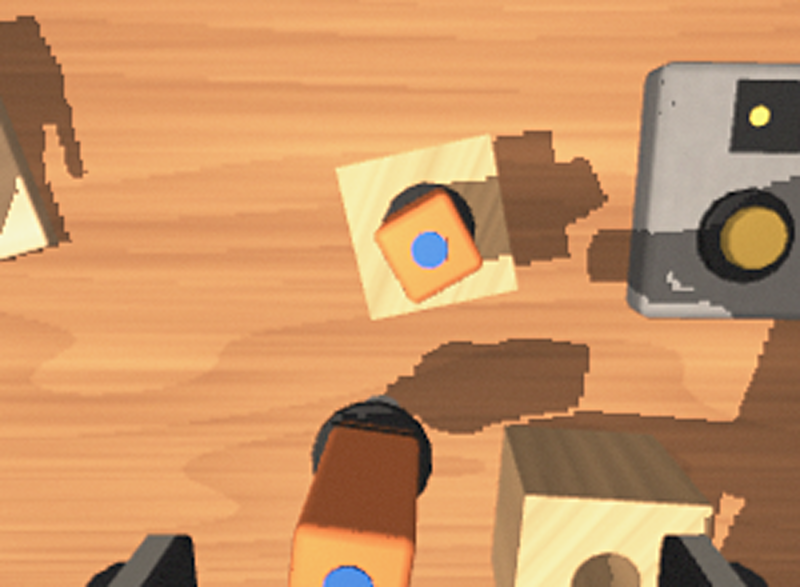

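```bash
python3 - <<'E'
from h import *
np.set_printoptions(precision=1,suppress=True)
m=dict(np.load("w2.npz")); f=lambda u:np.array(u)/(800/300.)+[100,40]
for z,c in ((164,[(374,237),(442,188),(484,263),(416,304)]),(78,[(336,168),(491,134),(518,290),(373,321)])):
    P=np.array([atz(m,f(u),z) for u in c]); e=np.roll(P,-1,0)-P
    print(P.mean(0),np.linalg.norm(e,axis=1),np.degrees(np.arctan2(e[:,1],e[:,0])))
print("dot",atz(m,f((430,250)),164))
S=manip.camera_model("scene")
E
```

```text
[493.7 -46.6 164. ] [26.8 27.5 26.1 25.7] [ -55.  -149.6  121.3   31.8]
[492.9 -47.1  78. ] [66.4 66.4 65.6 66.9] [ -78.2 -168.3  102.2   12.4]
dot [493.2 -47.  164. ]
```

```bash
python3 - <<'E'
from h import *
q=Q((0,0,-1),(0,-1,0))
for i,(p,z) in enumerate([([450,290,300],(0.5,-.87,0)),([400,190,330],(0,-1,0))]):
    manip.movep(p,Q((0,0,-1),z))
    m=manip.camera_model("wrist"); im=manip.grab_frame("wrist"); cv2.imwrite(f"pics/r{i}.png",im)
    np.savez(f"r{i}.npz",**{k:np.array(v) for k,v in m.items()})
print(manip.get_state()["time"])
E
python3 -c "
import cv2,numpy as np
cv2.imwrite('pics/r01.png',np.vstack([cv2.imread('pics/r0.png')[:300],cv2.imread('pics/r1.png')[:300]]))"
```

```text
12.05
```

View pics/r01.png

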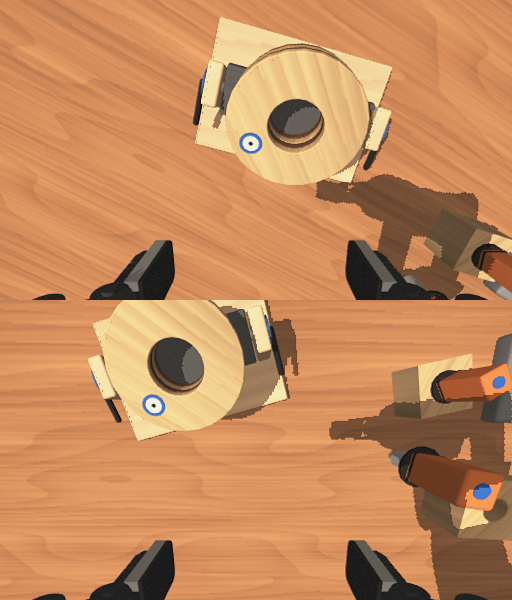

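```bash
python3 -c "
import cv2,numpy as np
a=cv2.imread('pics/r0.png')[30:200,185:405];b=cv2.imread('pics/r1.png')[0:150,80:300]
cv2.imwrite('pics/e0.png',cv2.resize(a,None,fx=3.5,fy=3.5,interpolation=2));cv2.imwrite('pics/e1.png',cv2.resize(b,None,fx=3.5,fy=3.5,interpolation=2))
cv2.imwrite('pics/e2.png',cv2.resize(cv2.imread('pics/side0.png')[70:150,180:260],None,fx=7,fy=7,interpolation=2))"
```

```text
(no output)
```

View pics/e0.png

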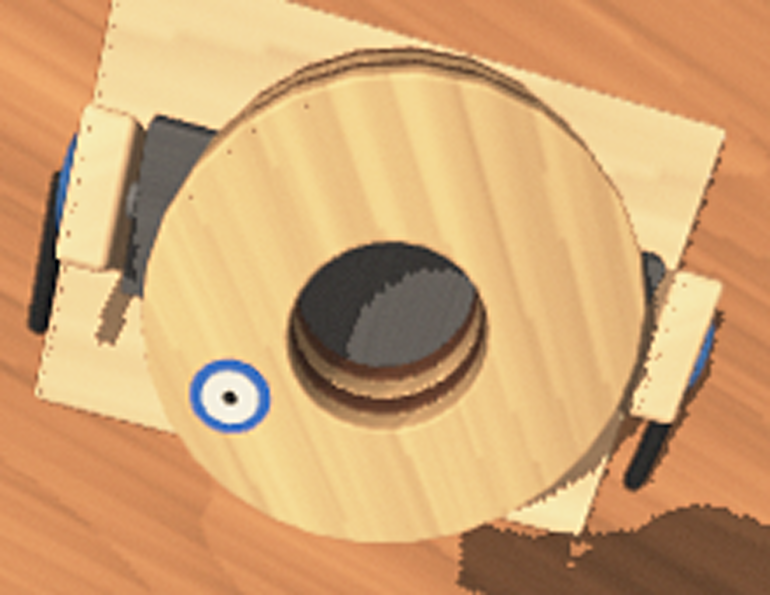

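View pics/e1.png

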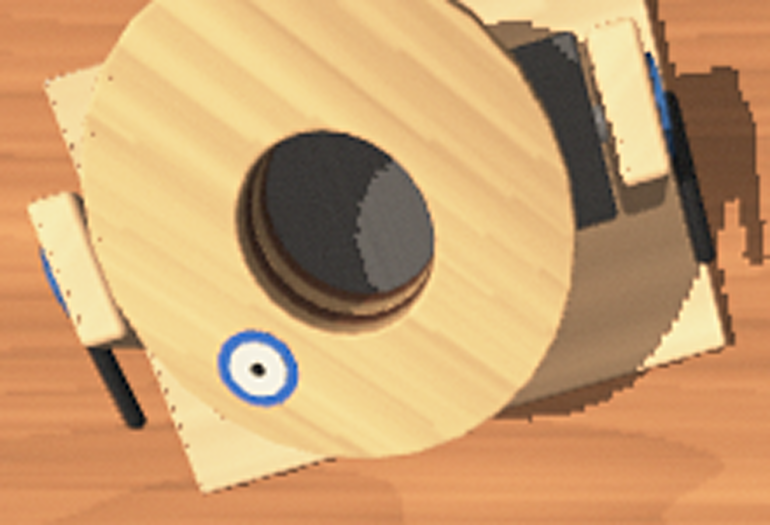

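View pics/e2.png

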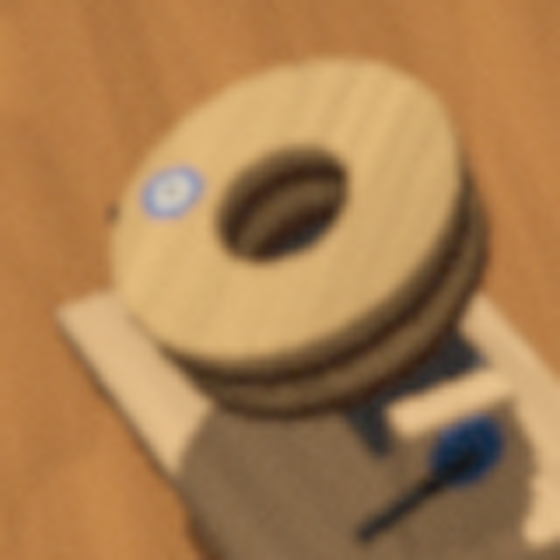

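```bash
cat > fit.py <<'E'
from h import *
np.set_printoptions(precision=2,suppress=True)
ms=[dict(np.load("r0.npz")),dict(np.load("r1.npz")),manip.camera_model("side")]
tf=[lambda u:(np.array(u)+.5)/3.5-.5+[185,30],lambda u:(np.array(u)+.5)/3.5-.5+[80,0],lambda u:(np.array(u)+.5)/7-.5+[180,70]]
outer=[[(145,300),(190,197),(229,150),(410,68),(520,100),(590,165),(640,250),(645,320),(600,440),(510,515),(400,543),(290,525),(200,460),(155,380)],
[(82,180),(96,78),(140,15),(465,10),(530,75),(572,180),(573,260),(545,350),(500,415),(430,450),(360,457),(250,423),(150,345)],
[(113,260),(150,170),(230,95),(340,60),(430,90),(462,160),(170,345),(245,365),(330,345),(410,285),(450,220)]]
hole=[[(395,242),(325,272),(460,272),(487,330),(390,430),(290,335),(320,395),(455,400)],
[(322,130),(236,220),(260,290),(350,333),(410,305),(435,240),(400,175)],
[(320,148),(347,185),(325,230),(265,262),(222,235),(235,190),(275,158)]]
dot=[(230,398),(258,369),(171,192)]
def geo(p):
    n=np.array([p[3],p[4],1.]); n/=np.linalg.norm(n); return p[:3],n
def pl(m,uv,c,n):
    o,d=ray(m,uv); return o+d*(n@(c-o))/(n@d)
def run(cams):
    def res(p,full=False):
        c,n=geo(p); r=[];D=[]
        for i in cams:
            r+=[[np.linalg.norm(pl(ms[i],tf[i](u),c,n)-c)-75 for u in outer[i]],[np.linalg.norm(pl(ms[i],tf[i](u),c,n)-c)-30 for u in hole[i]]]
            D.append(pl(ms[i],tf[i](dot[i]),c,n))
        k=p[5:8]
        if full: return r,D
        return np.concatenate(r+[2*(d-k) for d in D]+[[2*(np.linalg.norm(k-c)-52),5*(n@(k-c))]])
    s=least_squares(res,[540,270,120,-.4,0,480,290,120],loss="soft_l1",f_scale=2)
    c,n=geo(s.x); r,D=res(s.x,True)
    print(cams,"c",c,"n",n,"tilt",np.degrees(np.arccos(n[2])),"az",np.degrees(np.arctan2(n[1],n[0])),"mark",s.x[5:],"cost",s.cost)
    for a in r: print("   ",np.array(a).round(1))
    print("   dots",D)
    return c,n,s.x[5:]
if __name__=="__main__":
    for cams in ([0,1,2],[0,1],[2]): run(cams)
    print("dot tri",tri([(ms[i],tf[i](dot[i])) for i in range(3)]),tri([(ms[i],tf[i](dot[i])) for i in range(2)]))
E
python3 fit.py
```

```text
[0, 1, 2] c [512.26 280.08 124.77] n [-0.33 -0.1   0.94] tilt 20.466960897649884 az -163.0899697614427 mark [472.14 313.86 114.12] cost 74.57967536818605
    [-0.4 -3.  -2.7  0.9 -0.4 -2.3 -0.5 -0.4  0.6  0.8  0.2 -0.1 -0.9 -0.8]
    [ 0.3 -1.1 -1.  -0.8  0.7 -0.  -2.3 -0.9]
    [ 0.4  0.7 -0.4 -0.5  0.5 -0.4 -1.9 -2.2  0.6  0.3 -0.4 -2.4 -0.9]
    [ 0.1  1.6  2.2  0.3 -1.4 -1.  -3.1]
    [ 0.3 -3.5 -2.2  0.2  0.3  0.1 -1.1  1.5  2.5  1.1 -0.2]
    [ 0.4 -3.2 -5.8 -3.  -2.2 -3.  -2.2]
   dots [array([471.91, 312.89, 113.92]), array([472.32, 314.17, 114.21]), array([471.4 , 316.29, 114.11])]
[0, 1] c [511.82 280.5  125.88] n [-0.35 -0.08  0.93] tilt 21.378601175079122 az -166.6244401750817 mark [472.33 313.26 113.81] cost 30.220838762496985
    [-0.8 -3.5 -3.1  1.  -0.  -2.  -0.5 -0.6 -0.1  0.2  0.   0.1 -0.8 -1. ]
    [ 0.6 -1.3 -0.4 -0.5  0.4 -0.6 -2.6 -1. ]
    [-0.2  0.1 -0.9  0.1  1.2  0.1 -1.5 -2.   0.7  0.4 -0.3 -2.3 -1.1]
    [ 0.4  0.9  1.6  0.1 -1.3 -0.4 -2.3]
   dots [array([471.87, 312.88, 113.6 ]), array([472.31, 314.28, 113.89])]
[2] c [512.42 280.17 124.24] n [-0.34 -0.1   0.94] tilt 20.690498538651138 az -163.19349484717236 mark [472.39 316.33 113.7 ] cost 41.1894978881768
    [ 0.7 -2.8 -1.6  0.6  0.4  0.  -1.4  1.   1.9  0.8 -0.4]
    [ 0.8 -3.3 -6.2 -3.5 -2.  -2.4 -1.7]
   dots [array([471.48, 317.14, 113.47])]
dot tri [471.9  313.21 116.42] [472.35 313.03 117.45]
```

```bash
python3 - <<'E'
from h import *
np.set_printoptions(precision=2,suppress=True)
n=np.array([-.34,-.09,.935]); n/=np.linalg.norm(n); mk=np.array([472.2,313.5,114.5])
for a in (32,122,212,302):
    z=(np.cos(np.radians(a)),np.sin(np.radians(a)),0)
    print(a,manip.solve_ik([493.4,-46.8,109],Q((0,0,-1),z)))
for a in range(0,360,30):
    z=(np.cos(np.radians(a)),np.sin(np.radians(a)),0)
    print(a,manip.solve_ik(mk+n*90,Q(-n,z)))
print(manip.get_state()["qpos"])
E
```

```text
32 [-0.27  0.18  1.85 -0.    1.11 -0.83]
122 [-0.27  0.18  1.85 -0.    1.11 -2.4 ]
212 [-0.27  0.18  1.85 -0.    1.11  2.31]
302 [-0.27  0.18  1.85  0.    1.11  0.74]
0 [ 0.49 -0.05  1.93 -0.1   0.91  0.56]
30 [ 0.49 -0.05  1.93 -0.1   0.91  0.  ]
60 [ 0.49 -0.05  1.93 -0.1   0.91 -0.54]
90 [ 0.49 -0.05  1.93 -0.1   0.91 -1.05]
120 [ 0.49 -0.05  1.93 -0.1   0.91 -1.54]
150 [ 0.49 -0.05  1.93 -0.1   0.91 -2.04]
180 [ 0.49 -0.05  1.93 -0.1   0.91 -2.58]
210 None
240 [ 0.49 -0.05  1.93 -0.1   0.91  2.6 ]
270 [ 0.49 -0.05  1.93 -0.1   0.91  2.1 ]
300 [ 0.49 -0.05  1.93 -0.1   0.91  1.6 ]
330 [ 0.49 -0.05  1.93 -0.1   0.91  1.1 ]
[ 0.25 -0.15  1.7   0.    1.58  1.82]
```

```bash
python3 - <<'E'
from h import *
np.set_printoptions(precision=2,suppress=True)
a=np.radians(302); q=Q((0,0,-1),(np.cos(a),np.sin(a),0))
manip.movep([493.4,-46.8,235],q)
hit=manip.move_straight([493.4,-46.8,109],speed=90,until_force=10); print("hit",hit)
manip.command_gripper(20); s=manip.get_state(); print(s["width"],s["eef_pos"],s["wrist_force"],s["time"])
cv2.imwrite("pics/g1.png",manip.grab_frame("side"))
manip.move_straight([493.4,-46.8,215],speed=90); manip.pause(.3)
s=manip.get_state(); print(s["width"],s["eef_pos"],s["wrist_force"],s["time"])
cv2.imwrite("pics/g2.png",manip.grab_frame("side"));cv2.imwrite("pics/g3.png",manip.grab_frame("wrist"))
cv2.imwrite("pics/g.png",np.hstack([cv2.imread("pics/g2.png")[20:300,120:420],cv2.resize(cv2.imread("pics/g3.png"),(373,280))]))
E
```

```text
hit False
27.50134864045461 [493.54 -46.79 109.23] [-0.68  0.13  2.03] 15.2167
27.632842920086045 [493.22 -46.74 214.63] [-0.29  0.06 -1.17] 16.8917
```

View pics/g.png

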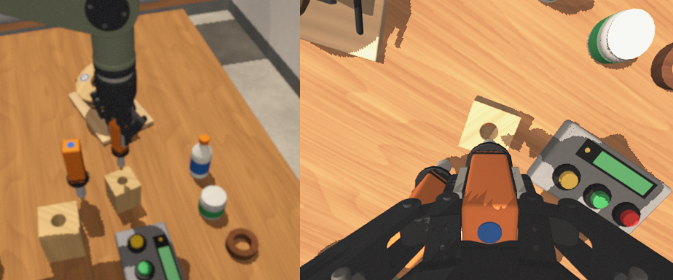

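```bash
python3 - <<'E'
from h import *
np.set_printoptions(precision=2,suppress=True)
n=np.array([-.34,-.09,.935]); n/=np.linalg.norm(n); mk=np.array([472.2,313.5,114.5])
a=np.radians(310); q=Q(-n,(np.cos(a),np.sin(a),0))
manip.move_straight([480,-20,285],speed=150)
manip.movep(mk+n*(96+80),q)
manip.move_straight(mk+n*(96+22),speed=80); manip.pause(.4)
s=manip.get_state(); print(s["width"],s["eef_pos"],mk+n*118,s["wrist_force"],s["time"])
for c in ("scene","side","wrist"):
    m=manip.camera_model(c); im=manip.grab_frame(c); cv2.imwrite(f"pics/h_{c}.png",im)
    np.savez(f"h_{c}.npz",**{k:np.array(v) for k,v in m.items()})
    p=proj(m,[mk,mk+n*22,mk+n*42,mk+n*87,mk+n*173]); print(c,p)
    x0,y0=(p.mean(0)-[60,45]).clip(0).astype(int); print(x0,y0)
    im=im[y0:y0+90,x0:x0+120]; cv2.imwrite(f"pics/hc_{c}.png",cv2.resize(im,None,fx=6,fy=6,interpolation=2))
E
```

```text
27.2603283149571 [432.08 302.96 225.27] [432.04 302.87 224.94] [ 0.15 -0.29 -0.86] 20.1583
scene [[402.45 146.28]
 [401.4  136.59]
 [400.43 127.69]
 [398.23 107.35]
 [393.87  67.25]]
339 72
side [[204.43  97.43]
 [201.04  92.32]
 [197.85  87.52]
 [190.3   76.15]
 [174.18  51.89]]
133 36
wrist [[259.03 186.77]
 [258.96 193.85]
 [258.88 201.41]
 [258.65 224.06]
 [257.69 319.06]]
198 180
```

View pics/hc_side.png

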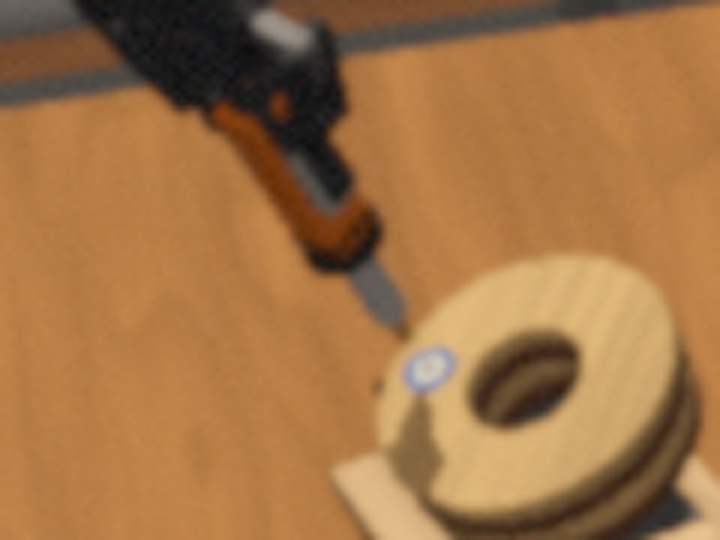

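View pics/h_wrist.png

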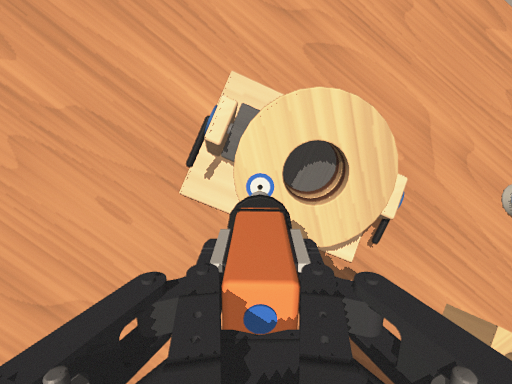

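View pics/hc_scene.png

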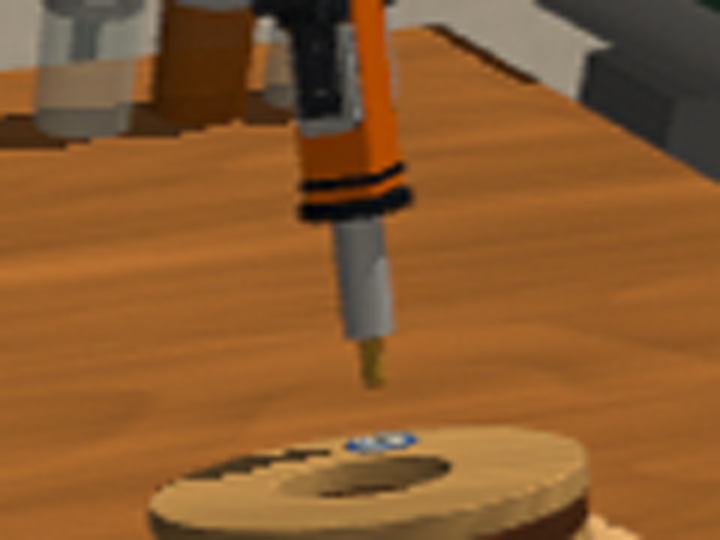

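```bash
python3 - <<'E'
from h import *
np.set_printoptions(precision=2,suppress=True)
n=np.array([-.34,-.09,.935]); n/=np.linalg.norm(n); mk=np.array([472.2,313.5,114.5])
F=lambda: np.mean([ (manip.pause(.02),manip.get_state()["wrist_force"]@n)[1] for _ in range(8)])
b=F(); print("base",b)
hit=manip.move_straight(mk+n*(96+6),speed=30,until_force=3); print(hit)
d=6 if not hit else (manip.get_state()["eef_pos"]-mk)@n-96
print("d",d,F()-b)
while d>-11:
    f=F()-b; s=manip.get_state(); print("d %.1f f %.2f off"%(d,f),(s["eef_pos"]-mk-n*((s["eef_pos"]-mk)@n)), (s["eef_pos"]-mk)@n-96)
    if f>5.2: break
    d-=1 ; manip.move_straight(mk+n*(96+d),speed=15)
manip.pause(.5); print(F()-b,manip.get_state()["time"])
E
```

```text
base -1.8471213290832078
False
d 6 0.21845988858845677
d 6.0 f 0.17 off [0.17 0.08 0.07] 6.203578169393822
d 5.0 f 0.34 off [-0.   -0.01 -0.  ] 4.9910762987714605
d 4.0 f 0.17 off [-0.01  0.   -0.  ] 3.9734618759084412
d 3.0 f 0.30 off [0.02 0.01 0.01] 3.0099705133847436
d 2.0 f 0.15 off [-0.  0. -0.] 2.003463773726409
d 1.0 f 0.77 off [0.11 0.07 0.05] 1.082020290108261
d 0.0 f 1.47 off [0.11 0.06 0.04] 0.093154141938939
d -1.0 f 2.28 off [0.14 0.08 0.06] -0.8810038648245353
d -2.0 f 3.36 off [0.11 0.08 0.05] -1.8780841072316576
d -3.0 f 4.43 off [0.13 0.08 0.06] -2.8926442713688942
d -4.0 f 5.37 off [0.14 0.08 0.06] -3.8881846868018783
5.42656501064051 25.8583
```

```bash
python3 - <<'E'
from h import *
np.set_printoptions(precision=1,suppress=True)
o=[]
for c,(x,y) in (("scene",(345,80)),("side",(140,50)),("wrist",(200,130))):
    im=manip.grab_frame(c); o.append(cv2.resize(im[y:y+80,x:x+100],(260*1,208),interpolation=2) if 0 else cv2.resize(im[y:y+80,x:x+100],(400,320),interpolation=2))
    if c=="side": full=cv2.resize(im,(400,300))
    if c!="wrist":
        for t in ("glue","offcut","wax"): print(c,t,[np.round(d["position"]) for d in manip.search_frame(t,c)][:1])
cv2.imwrite("pics/f.png",np.vstack([np.hstack(o[:2]),np.hstack([cv2.resize(o[2],(375,280)),cv2.resize(full,(425,280))])]))
s=manip.get_state(); print(s["width"],s["wrist_force"],s["qvel"],s["time"])
E
```

```text
scene glue [array([724., -20.,  71.])]
scene offcut [array([ 731., -252.,   24.])]
scene wax [array([ 713., -138.,   47.])]
side glue [array([700., -31.,  78.])]
side offcut [array([ 714., -250.,   22.])]
side wax [array([ 686., -149.,   59.])]
27.28931361930425 [-1.5  0.9  3.1] [ 0.  0.  0. -0. -0. -0.] 26.3083
```

View pics/f.png

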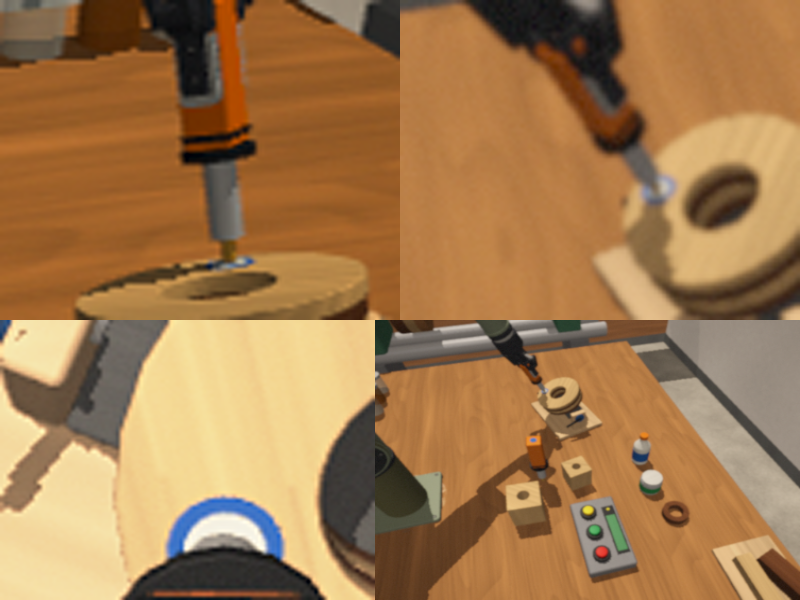

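```bash
python3 - <<'E'
from h import *
manip.sign_off(); print(manip.get_state()["time"])
E
```

```text
the job is handed in; nothing more can be done
the job is handed in; nothing more can be done
```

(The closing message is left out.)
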